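Bleed a gauge calibration pump and hold its plunger at the mark

ROBOT

A 6-joint arm with a two-finger parallel gripper is mounted at the origin on the work surface. World frame = base frame: x ahead of the robot, y to its left, z up, the work surface at z = 0. Lengths are in m, angles in degrees, forces in N, time in s.
With the tool pointing down it reaches from about 0.4 to 0.825 m from the base axis. Payload 7 kg.
Tool frame: the origin (TCP) lies at the very end of the fingers, on their centre line; the grasp point (between the pads) lies hold_point_z behind it (hold_point_z is the distance from the TCP to the grasp point, in m); z points along the fingers, y is the direction in which the jaws open and shut (so a half turn about z gives the same grasp; the last joint's range is limited). The gripper opens to 88 mm and grips with 3 to 60 N. Pads are 19 mm wide; open, the fingers measure 130 mm over their backs; the gripper's body (78 mm by 193 mm) begins 47 mm behind the grasp point.
Start: joints at [82.168, 20.546, 0.682, 0, -70.136, -16.507], TCP at [0.278, 0.615, 0.227] pointing down, gripper open.
Joint ranges: [-176.03, 176.03], [-82.01, 121.73], [-58.28, 71.71], [-173.87, 95.51], [-174.79, -0.11], [-173.66, 173.66]. Speed limits (degrees/s): [136.94, 136.94, 172.46, 180, 180, 180].

INTERFACE

Orientations are given as [roll, pitch, yaw] about the fixed x, y, z axes, in that order (R = Rz(yaw) Ry(pitch) Rx(roll)).
In Python, from plant import get_obs, snapshot, close_job, hold_point_z gives the robot as it stands. The module is installed in compiled form; this text tells all that it offers.
- The arm moves only by the tool jog_arm, never from a script. Its argument "commands" is a list of rows, each a list of 4 numbers: the shift along the world's x, y, z in mm, then the turn about the world's z in degrees. In form: [[x, y, z, turn], ...]. A call has exactly 10 rows; each row shifts and turns the commanded pose from where the row before left it; what a row does not reach is not made up. A row lasts 1/12 s, in which the tool goes at most 41.7 mm and 7.16 degrees, less where a joint would pass 70% of its speed; a pose out of reach is approached as far as the arm can. A call is refused whole if a number of a shift passes 41.7 or a number of a turn 7.16, either way. A call with a gripper value outside its range is refused whole. "fingers" is the finger opening in mm, from 0 to 87.6, set as the call begins (left out, the last holds). The fingers move at their own pace and stop on an object; the grip force is fixed at half the most. Time passes only in rows, so rows that do not move let the fingers close, or fill a call up. It gives the time, the measured TCP pose, the force and the opening at its end, in the units of the state.
- get_obs(): the state, without advancing time (a new reading comes with each control period).
- snapshot(name): name is "side" or "top" or "wrist"; returns a dict with "image" (400x640x3 uint8, red, green, blue), "fov_y" (degrees; the focal length in pixels is half the picture's height over the tangent of half this angle, whatever the lens; pixels are square), "cx", "cy" (the principal point, pixels), "dist_coeffs" ([k1, k2, p1, p2, k3] as OpenCV has them; the pictures are not rectified), "rvec" (rotation vector, rad) and "tvec" (3), from world to camera coordinates, as OpenCV has them; the wrist camera has in their place "mount" (4x4, takes a point from camera to tool coordinates, whose origin is the TCP and whose axes are the flange's). Camera axes: x right, y down, z forward; pixel columns grow to the right and rows downward; lengths in m; the calibration is good to about 2 mm. A picture is of the moment at which its call begins: read the wrist's pose just before it. There is no depth.
- close_job(): hands the job in, once; it reports no verdict.
The state is a dict: "clock": time; "joint_pos": joint angles; "qvel": joint speeds; "tau": joint torques, N m; "tool_pos": TCP position; "orientation": TCP orientation; "force": force on the tool from outside, world axes, zero at the start; "moment": the same for the moment, N m; "opening": finger opening in m.
Only numpy, scipy, OpenCV 4.12 (cv2) and the standard library are available. Lean on these libraries where they do the work, as an engineer would, in place of code of your own. Each camera call takes 0.05 s, during which the arm holds its last target.

TASK

First open the bleed valve of the gauge calibration pump: turn the red wheel by its black knob one full turn anticlockwise, seen from above, so that the knob comes back to the yellow mark beside the wheel. Then pull the spring-return orange plunger handle out until its white pointer stands over the green clip on the scale, and finish still holding it there with the gripper, because it springs back when let go. Leave the other things on the bench and on the pump where they are.

Things in the scene. Friction and masses are not known exactly. Their poses are not given: they have to be found in the camera images.
- pump: Gauge calibration pump, fixed: dark steel plate 300 (x) x 420 (y) x 12 mm, origin under its centre, -x edge roughly towards the robot. The plunger is pulled along -x. On it: lying aluminium cylinder (along x at y -90 mm, x from 0 to 145, up to 70 mm above the bench), black scale rail along x at y -25 (top at 34 mm), green round gauge on a column at x 120, y 165 (top at 263 mm).
- plunger (a joint): How far the plunger is pulled out, m: 0 home, 0.10 end stop. The spring pulls it home with about 3.3 N at 0 and 110 N/m more on the way out (about 12 N at 0.08), plus 0.5 N friction and some damping.
- paddle_top (a point): Centre of the top of the plunger's orange upright paddle handle, 115 mm above the bench; moves with the plunger. The paddle is 12 mm thick along the pump's x (grip it by these faces), 40 mm wide along y, 70 mm tall. A 12 mm rod, 63 mm below this point, joins its +x side to the cylinder, whose front block (top 70 mm above the bench) begins 39 mm behind the paddle when home.
- pointer (a point): Middle of the free part of the white pointer, a thin bar 6 mm wide along x that sticks out of the paddle's +y side at 49 mm above the bench and passes over the scale rail and the clip. It moves with the plunger.
- clip: Green clip fixed astride the scale rail: the mark. 14 mm along x, top 39 mm above the bench; origin on the bench under the clip's middle, axes parallel to the pump's. The pointer is over it when pointer and this origin agree to 7 mm along the pump's x. The pull needed is 45 to 80 mm and differs each time.
- wheel (a joint): Angle of the red bleed-valve wheel, rad: 0 closed at its stop (as it starts), growing anticlockwise seen from above; one full turn is 6.283 and there is a stop at 7.0. Friction 0.08 N m keeps it where it is left.
- wheel_centre (a point): Centre of the wheel's flat top, on its upright axis, 61 mm above the bench. The red wheel is a solid disc of 136 mm diameter with a small hub 7 mm above this point.
- knob_top (a point): Centre of the top of the black crank knob, 114 mm above the bench, 50 mm from the wheel's axis. The knob is upright, 24 mm in diameter and 50 mm tall, spins freely on its pin, and moves round with the wheel.
- valve: Fixed brass bleed-valve body under the wheel, origin on the pump plate's top (12 mm above the bench) on the wheel's axis. A yellow mark block (14 x 10 mm, top at 45 mm above the bench) stands on its +x axis 82 mm from the wheel's axis, beside the knob's place at wheel angle 0.
- fitting_a: Loose brass hose fitting, 30 mm across and 34 mm tall, standing on the pump plate; origin under its centre. Not to be disturbed.
- fitting_b: Loose brass hose fitting, 36 mm across and 34 mm tall, standing on the pump plate; origin under its centre. Not to be disturbed.
- mug: White mug, 80 mm across, 90 mm tall, handle at its +y; origin under its centre. Not to be disturbed.
- jug: Blue jug with a steel handle at its +y, 100 mm across, 150 mm tall; origin under its centre. Not to be disturbed.
- screwdriver: Screwdriver with an orange handle lying along its x, 190 mm long, under 35 mm high; origin under its middle. Not to be disturbed.

How it is judged:
By the outcome, as a careful person would: the job done as asked, in the order asked, and still so for the second after the job is handed in, while the arm keeps its last pose, push and grip.
It also fails if it takes over 59 s, if anything falls off the work surface, if the arm or the gripper's body presses on something with over 40 N, if the wrist force passes 120 N, or if a joint passes its speed limit or range.

## Working session

There is one attempt and no reset: what is moved stays moved. The work goes in short steps, Python scripts to look and compute and a tool call to move; the robot and the scene stay as the last step left them, time stands still between calls to the robot, and variables do not carry over. Pictures are saved under pics/ and viewed, and the job is handed in when it is done.

Besides the shell and the picture viewer there is one more tool, called after "Call:" as a command line: name --pt "numbers of a row" for each row, then --argument value for the rest. jog_arm: Moves the arm, as the interface text tells. Its arguments: {"type":"object","properties":{"commands":{"type":"array","items":{"type":"array","items":{"type":"number"}}},"fingers":{"type":"number"}},"required":["commands"]}

```bash
mkdir -p pics
cat > h.py <<'E'
import numpy as np, cv2
from plant import get_obs, snapshot, close_job, hold_point_z
def K(s):
    f=s["image"].shape[0]/2/np.tan(np.radians(s["fov_y"])/2)
    return np.array([[f,0,s["cx"]],[0,f,s["cy"]],[0,0,1]])
def ext(s,o=None):
    if "rvec" in s:
        return cv2.Rodrigues(np.array(s["rvec"],float))[0],np.array(s["tvec"],float).ravel()
    from scipy.spatial.transform import Rotation as R
    T=np.eye(4);T[:3,:3]=R.from_euler('xyz',o["orientation"],degrees=True).as_matrix();T[:3,3]=o["tool_pos"]
    C=np.linalg.inv(T@np.array(s["mount"]));return C[:3,:3],C[:3,3]
def pix(s,uv,z,o=None):
    R,t=ext(s,o);n=cv2.undistortPoints(np.array([[uv]],float),K(s),np.array(s["dist_coeffs"],float))[0,0]
    d=R.T@np.array([n[0],n[1],1]);c=-R.T@t
    return c+d*(z-c[2])/d[2]
def proj(s,P,o=None):
    R,t=ext(s,o);return cv2.projectPoints(np.array(P,float).reshape(-1,1,3),cv2.Rodrigues(R)[0],t,K(s),np.array(s["dist_coeffs"],float))[0][:,0]
def save(s,n): cv2.imwrite("pics/"+n,cv2.cvtColor(s["image"],cv2.COLOR_RGB2BGR))
E
python3 - <<'E'
from h import *
import pickle
o=get_obs();print(o,hold_point_z if not callable(hold_point_z) else hold_point_z())
D={}
for n in("side","top","wrist"):
    s=snapshot(n);D[n]=s;save(s,n+"0.png");print(n,{k:v for k,v in s.items() if k!="image"})
pickle.dump((o,D),open("s0.pkl","wb"))
E
```

```text
{'clock': 0.0, 'joint_pos': array([ 8.21689215e+01,  2.05911072e+01,  6.35791994e-01, -2.03128853e-02,
       -7.01360527e+01, -1.65071567e+01]), 'qvel': array([ 0.07043913, -0.08131324, -0.06140819,  0.01970305,  0.05701524,
       -0.02049824]), 'tau': array([-5.10669415e-04, -5.82716596e+01,  2.93052578e+01,  6.99744388e+00,
        6.94673668e-03, -1.64726471e-04]), 'tool_pos': array([0.27800385, 0.61457211, 0.22564111]), 'orientation': array([ 1.79906972e+02, -7.65478982e-03, -2.43451463e+01]), 'force': array([ 0.47163653, -0.04077164,  1.27382309]), 'moment': array([-0.03301647, -0.04291729, -0.01087673]), 'opening': 0.08783401164876298} 0.0188
side {'fov_y': 51.73482816925245, 'cx': 319.03105016419534, 'cy': 198.78240857271098, 'dist_coeffs': array([0.03495865, 0.        , 0.        , 0.        , 0.        ]), 'rvec': array([ 2.429259  , -0.27781082,  0.12320888]), 'tvec': array([-0.55653795,  0.15309497,  1.09101473])}
top {'fov_y': 53.72611904952511, 'cx': 312.73102030132867, 'cy': 196.99857689932855, 'dist_coeffs': array([-0.09231055,  0.        ,  0.        ,  0.        ,  0.        ]), 'rvec': array([ 2.14359265, -2.19902529,  0.13132919]), 'tvec': array([0.01287173, 0.54872471, 1.05903862])}
wrist {'fov_y': 67.82315645892301, 'cx': 318.9525785720673, 'cy': 201.17937469548585, 'dist_coeffs': array([-0.01449317,  0.        ,  0.        ,  0.        ,  0.        ]), 'mount': array([[-1.47599604e-03, -9.54125513e-01, -2.99403286e-01,
         7.93993489e-02],
       [ 9.99998828e-01, -1.53027640e-03, -5.31675859e-05,
         4.06089412e-04],
       [-4.07441233e-04, -2.99403014e-01,  9.54126653e-01,
        -1.57896038e-01],
       [ 0.00000000e+00,  0.00000000e+00,  0.00000000e+00,
         1.00000000e+00]])}
```

View pics/top0.png

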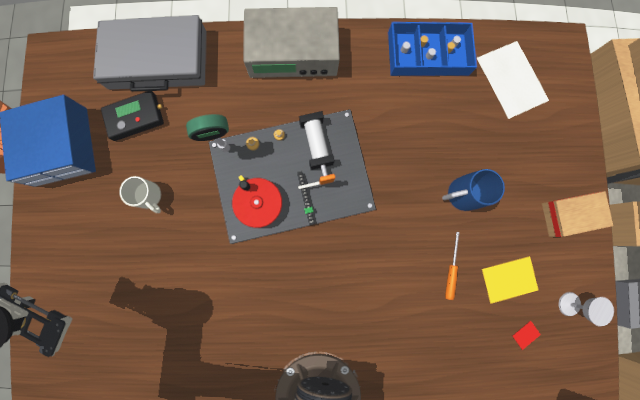

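View pics/side0.png

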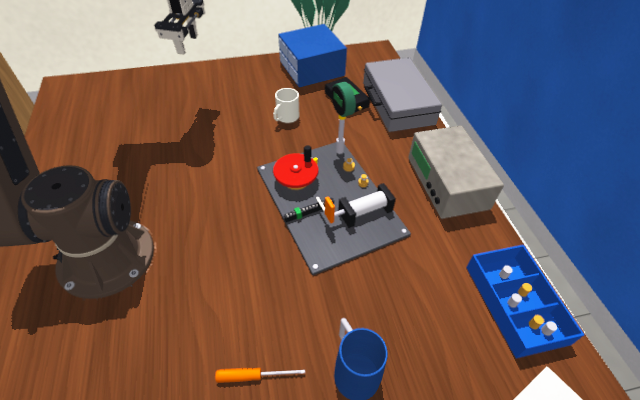

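View pics/wrist0.png

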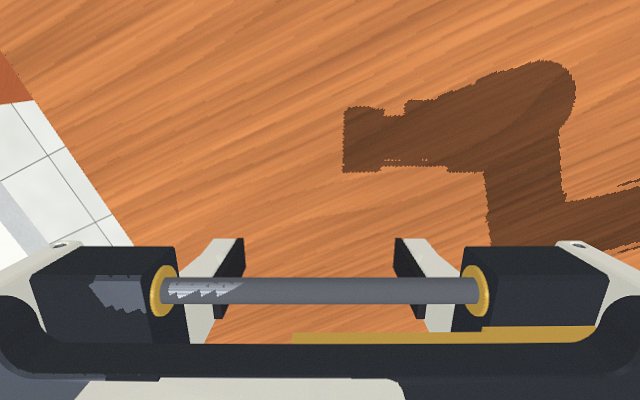

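The top view shows the plate in the centre (corners about (210,143), (352,111), (375,208), (232,242)), the red wheel at (257,202) with its knob at (244,182), the orange paddle at (327,181), the clip at (309,211) and the fittings at (253,143) and (279,134). I'll zoom in on both fixed views to measure.

Run:
```python
from h import *
import pickle
o,D=pickle.load(open("s0.pkl","rb"))
for n,(x,y,w,h) in dict(top=(200,100,190,150),side=(250,80,190,200)).items():
    im=cv2.cvtColor(D[n]["image"],cv2.COLOR_RGB2BGR)[y:y+h,x:x+w]
    k=4 if n=="top" else 3
    im=cv2.resize(im,None,fx=k,fy=k,interpolation=cv2.INTER_CUBIC);cv2.imwrite(f"pics/{n}0z.png",im)
```

```text
(no output)
```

View pics/top0z.png

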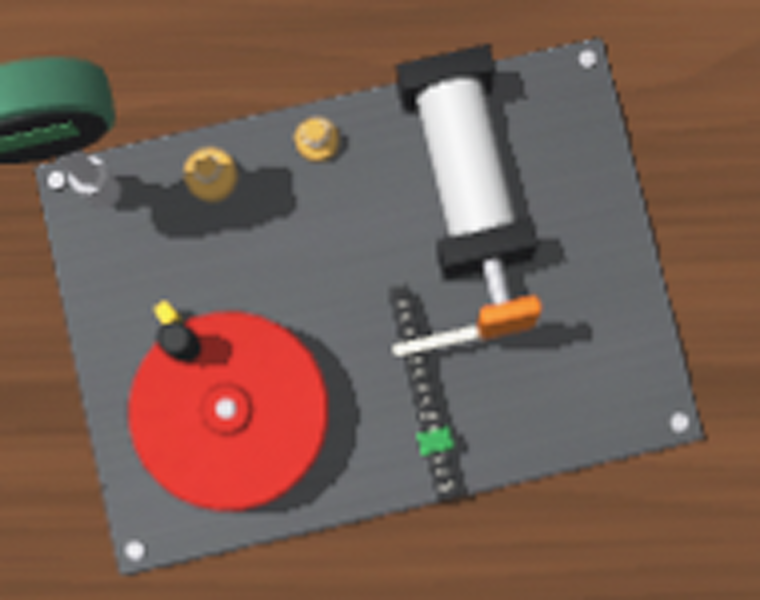

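View pics/side0z.png

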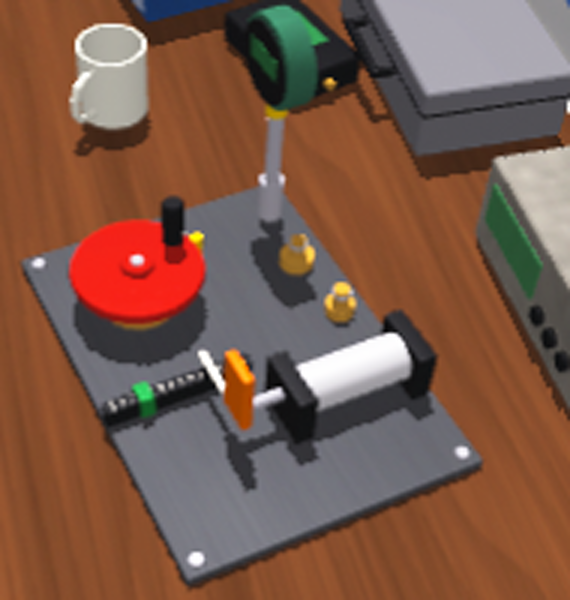

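```bash
cat >> h.py <<'E'
def zt(a,b,k=4,x=200,y=100): return ((a+.5)/k-.5+x,(b+.5)/k-.5+y)
E
python3 - <<'E'
from h import *
import pickle
o,D=pickle.load(open("s0.pkl","rb"));s=D["top"];q=D["side"]
c=[pix(s,zt(*p),.012)[:2] for p in[(37,168),(602,38),(705,438),(122,573)]]  # +x+y,+x-y,-x-y,-x+y
L=np.array([[.15,.21],[.15,-.21],[-.15,-.21],[-.15,.21]]);c=np.array(c)
print(c*1000)
A=c-c.mean(0);B=L-L.mean(0)
th=np.arctan2((B[:,0]*A[:,1]-B[:,1]*A[:,0]).sum(),(B*A).sum());R=np.array([[np.cos(th),-np.sin(th)],[np.sin(th),np.cos(th)]])
o0=c.mean(0);print("pump",o0,np.degrees(th),"res",(c-(L@R.T+o0))*1000)
def toP(w): return (R.T@(w[:2]-o0))*1000
im=s["image"].astype(int);m=(im[...,0]>150)&(im[...,1]<60)&(im[...,2]<60)
m[:, :225]=0;m[:,300:]=0;m[:160]=0;m[240:]=0
pts=cv2.findNonZero(m.astype(np.uint8));hull=cv2.convexHull(pts);e=cv2.fitEllipse(hull);print(e)
w=pix(s,e[0],.061);print("wheel",w,toP(w))
for n,p,z in [("hub",zt(226,408),.068),("knobtop",zt(176,342),.114),("paddle",zt(511,308),.115),("clip",zt(435,441),.039),("ptrtip",zt(398,350),.049),("ptrroot",zt(478,332),.049),("mark",zt(166,312),.045),("fa",zt(317,137),.034),("fb",zt(209,172),.034)]:
    v=pix(s,p,z);print(n,v,toP(v))
def z3(a,b): return ((a+.5)/3-.5+250,(b+.5)/3-.5+80)
for n,p,z in [("wheel",z3(137,268),.061),("knobtop",z3(174,205),.114),("paddle",z3(237,355),.115),("clip",z3(146,395),.039),("mark",z3(197,238),.045)]:
    v=pix(q,p,z);print("side",n,v,toP(v))
print(np.hypot(*w[:2]))
E
```

```text
[[ 717.5681905   291.60181898]
 [ 803.61975851 -116.16376008]
 [ 512.18174237 -177.57372941]
 [ 428.46000015  231.20867311]]
pump [0.61545742 0.05726825] 11.780355701074313 res [[-1.85615923 -1.86735911]
 [-1.55197081  1.52078842]
 [ 0.69124633  1.35894738]
 [ 2.71688371 -1.01237669]]
((256.8560791015625, 202.2189178466797), (48.47843933105469, 48.96430969238281), 18.161685943603516)
wheel [0.53516167 0.149076   0.061     ] [-59.86100643 106.26725938]
hub [0.53610329 0.15010448 0.068     ] [-58.72924581 107.08183292]
knobtop [0.57460693 0.17566217 0.114     ] [-15.81872683 124.24029165]
paddle [ 0.59105413 -0.03875458  0.115     ] [-43.49336111 -89.01815362]
clip [0.5128914  0.01177474 0.039     ] [-109.69369413  -23.59538231]
ptrtip [0.57466064 0.03535743 0.049     ] [-44.41082431 -13.12023409]
ptrroot [ 0.58566315 -0.0192868   0.049     ] [-44.79624203 -68.85979762]
mark [0.60541539 0.19359244 0.045     ] [ 18.00148265 135.50303853]
fa [0.72858962 0.08909032 0.034     ] [117.24615141   8.05469827]
fb [0.70546545 0.16496856 0.034     ] [110.1003717   87.05578613]
side wheel [0.53479831 0.15124433 0.061     ] [-59.77402584 108.46410501]
side knobtop [0.57805624 0.17633008 0.114     ] [-12.30570831 124.18992804]
side paddle [ 0.59067118 -0.0235898   0.115     ] [-40.77219322 -74.09460078]
side clip [0.51444163 0.00945575 0.039     ] [-108.64956569  -26.18202108]
side mark [0.60614326 0.1954922  0.045     ] [ 19.10187368 137.21418177]
0.5555372809555751
```

Both views agree to about 3 mm: pump yaw is 11.8°, wheel centre about (535,150), knob about (577,176), and the pull needed is about 65 mm. I'll move above the knob with the jaws turned so the gripper body stays clear of the gauge.

Call:
jog_arm --pt "15 -22 0 -4.8" --pt "15 -22 0 -4.8" --pt "15 -22 0 -4.8" --pt "15 -22 0 -4.8" --pt "15 -22 0 -4.8" --pt "15 -22 0 -4.8" --pt "15 -22 0 -4.8" --pt "15 -22 0 -4.8" --pt "15 -22 0 -4.8" --pt "15 -22 0 -4.8"

```text
clock: 0.98
tool_pos: [0.4286, 0.3937, 0.2264]
orientation: [180.0, -0.0, -72.6]
force: [-0.4, 0.3, -0.1]
opening: 0.0877
```

Call:
jog_arm --pt "15 -22 0 -4.8" --pt "15 -22 0 -4.8" --pt "15 -22 0 -4.8" --pt "15 -22 0 -4.8" --pt "15 -22 0 -4.8" --pt "15 -22 0 -4.8" --pt "15 -22 0 -4.8" --pt "15 -22 0 -4.8" --pt "15 -22 0 -4.8" --pt "15 -22 0 -4.8" --fingers 60

```text
clock: 1.82
tool_pos: [0.5786, 0.1737, 0.2264]
orientation: [180.0, -0.0, -120.6]
force: [0.1, 1.0, -0.2]
opening: 0.0602
```

Run:
```python
from h import *
import pickle
o=get_obs();s=snapshot("wrist");save(s,"wrist1.png");pickle.dump((o,s),open("w1.pkl","wb"))
print(o["tool_pos"],o["orientation"],o["force"],o["joint_pos"])
for n,P in [("knob",(.577,.1763,.114)),("wheel",(.535,.150,.061))]: print(n,proj(s,P,o))
```

```text
[0.57862836 0.17372802 0.22637107] [ 1.79985749e+02 -1.54348909e-02 -1.20575397e+02] [ 0.13887429  0.95249776 -0.23317726] [ 3.52176881e+01  1.39537746e+01 -8.65338204e+00 -7.22281539e-03
 -6.74127645e+01 -6.57903115e+01]
knob [[319.91149705 199.91576707]]
wheel [[340.81389498 146.3854766 ]]
```

View pics/wrist1.png

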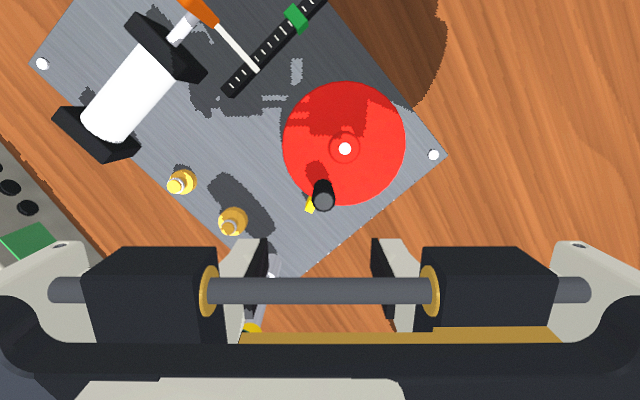

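Run:
```python
from h import *
import pickle
o,s=pickle.load(open("w1.pkl","rb"))
im=cv2.cvtColor(s["image"],cv2.COLOR_RGB2BGR)[70:230,260:420]
cv2.imwrite("pics/w1z.png",cv2.resize(im,None,fx=3.5,fy=3.5,interpolation=cv2.INTER_CUBIC))
a=s["image"].astype(int);m=(a[...,0]>130)&(a[...,1]<80)&(a[...,2]<80);m[:70]=0;m[215:]=0;m[:,:270]=0
e=cv2.fitEllipse(cv2.convexHull(cv2.findNonZero(m.astype(np.uint8))));print(e,pix(s,e[0],.061,o))
```

```text
((343.1573791503906, 142.43905639648438), (121.8208236694336, 125.28333282470703), 34.81292724609375) [0.53077235 0.1476244  0.061     ]
```

View pics/w1z.png

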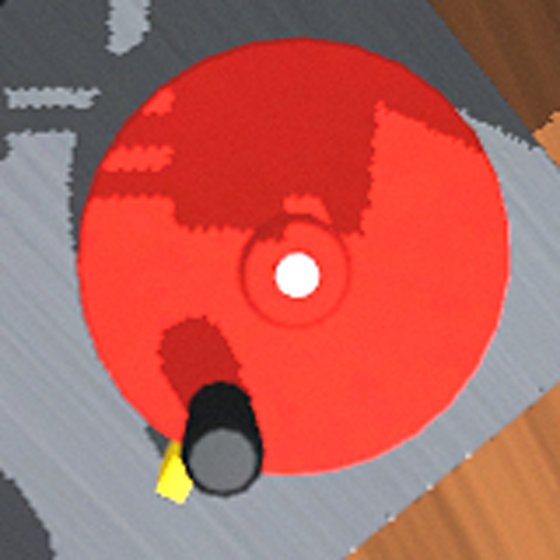

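Call:
jog_arm --pt "-3 3 -20 0" --pt "0 0 -20 0" --pt "0 0 -20 0" --pt "0 0 -20 0" --pt "0 0 -20 0" --pt "0 0 -20 0" --pt "0 0 -14 0" --pt "0 0 -12 0" --pt "0 0 0 0" --pt "0 0 0 0" --fingers 60

```text
clock: 2.7
tool_pos: [0.5748, 0.1777, 0.08]
orientation: [180.0, -0.1, -120.3]
force: [0.0, 0.2, -0.5]
opening: 0.0604
```

Call:
jog_arm --pt "0 0 0 0" --pt "0 0 0 0" --pt "0 0 0 0" --pt "0 0 0 0" --pt "0 0 0 0" --pt "0 0 0 0" --pt "0 0 0 0" --pt "0 0 0 0" --pt "0 0 0 0" --pt "0 0 0 0" --fingers 15

```text
clock: 3.53
tool_pos: [0.5755, 0.1781, 0.0809]
orientation: [-180.0, 0.0, -120.3]
force: [-0.6, -0.4, 2.8]
opening: 0.0225
```

Run:
```python
from h import *
o=get_obs();print(o["tool_pos"],o["force"],o["moment"],o["opening"],o["orientation"])
for n in ("top","wrist","side"):
    s=snapshot(n);save(s,n+"2.png")
    if n!="wrist":
        x,y,w,h=(200,100,190,150) if n=="top" else (250,80,190,200)
        cv2.imwrite(f"pics/{n}2z.png",cv2.resize(cv2.cvtColor(s["image"],cv2.COLOR_RGB2BGR)[y:y+h,x:x+w],None,fx=3,fy=3,interpolation=cv2.INTER_CUBIC))
```

```text
[0.57545706 0.17811087 0.08086112] [-0.64029813 -0.36452368  2.7521396 ] [ 0.15291945 -0.12777172 -0.01063026] 0.022480997556149518 [-1.79978272e+02  2.58421278e-02 -1.20328823e+02]
```

View pics/wrist2.png

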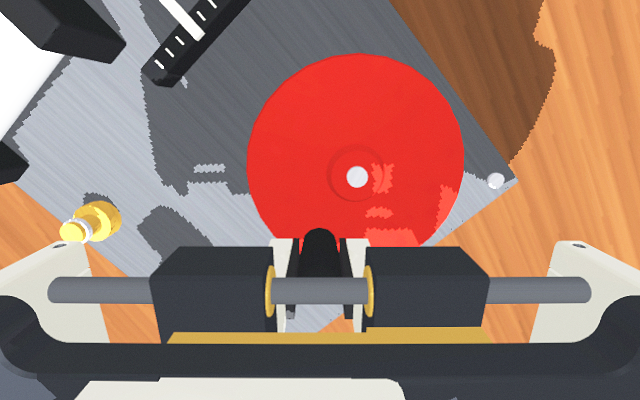

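View pics/side2z.png

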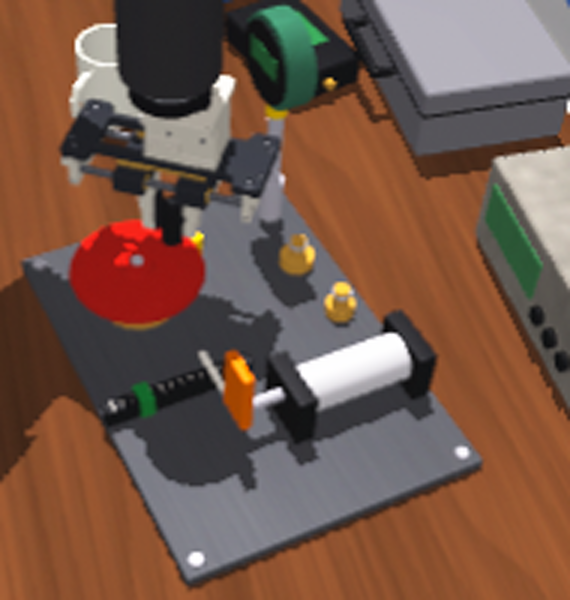

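Run:
```python
from h import *
o=get_obs();s=snapshot("wrist");im=cv2.cvtColor(s["image"],cv2.COLOR_RGB2BGR).copy()
im0=im[190:350,240:400].copy()
t=np.linspace(0,2*np.pi,60);c=o["tool_pos"];ya=np.radians(o["orientation"][2])
for dx,col in((0,(0,255,0)),(.012,(255,255,0))):
  for z in (.064,.114):
    P=np.c_[c[0]+dx*np.cos(ya)+.012*np.cos(t),c[1]+dx*np.sin(ya)+.012*np.sin(t),0*t+z]
    cv2.polylines(im,[np.int32(np.round(proj(s,P,o)))],True,col,1)
a=np.hstack([im0,im[190:350,240:400]]);a=cv2.convertScaleAbs(a,alpha=1.6,beta=25)
cv2.imwrite("pics/w2z.png",cv2.resize(a,None,fx=2.5,fy=2.5,interpolation=cv2.INTER_NEAREST))
print(pix(s,(357,177),.068,o), proj(s,(.534,.1495,.068),o))
m=s["image"].astype(int);
```

```text
[0.53291296 0.15298359 0.068     ] [[352.53715877 172.88852684]]
```

View pics/w2z.png

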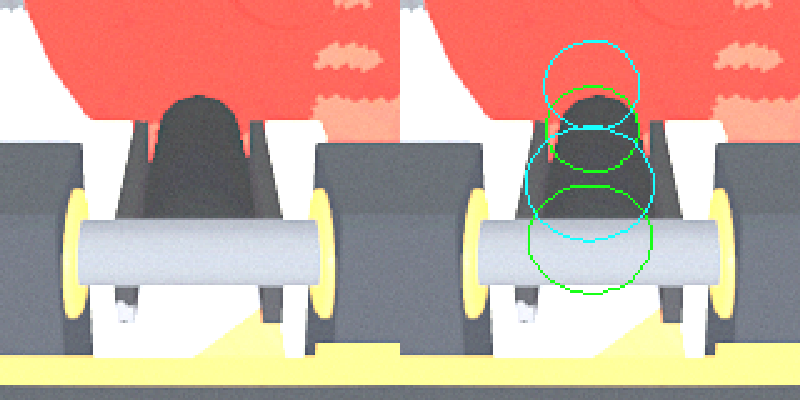

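Run:
```python
import numpy as np
a=np.radians(32+7.2*np.arange(51));P=np.round(50*np.c_[np.cos(a),np.sin(a)],1);d=np.round(np.diff(P,axis=0),1)
for i in range(0,50,10): print([[float(x),float(y),0,0] for x,y in d[i:i+10]],P[i+10]-P[0])
```

```text
[[-3.7, 5.1, 0, 0], [-4.2, 4.6, 0, 0], [-4.8, 4.0, 0, 0], [-5.3, 3.4, 0, 0], [-5.7, 2.8, 0, 0], [-5.9, 1.9, 0, 0], [-6.2, 1.3, 0, 0], [-6.3, 0.4, 0, 0], [-6.2, -0.4, 0, 0], [-6.2, -1.1, 0, 0]] [-54.5  22. ]
[[-6.0, -1.9, 0, 0], [-5.7, -2.6, 0, 0], [-5.3, -3.3, 0, 0], [-4.9, -4.0, 0, 0], [-4.3, -4.6, 0, 0], [-3.7, -5.0, 0, 0], [-3.1, -5.5, 0, 0], [-2.3, -5.8, 0, 0], [-1.6, -6.1, 0, 0], [-0.9, -6.2, 0, 0]] [-92.3 -23. ]
[[0.0, -6.3, 0, 0], [0.7, -6.2, 0, 0], [1.5, -6.1, 0, 0], [2.3, -5.9, 0, 0], [3.0, -5.5, 0, 0], [3.7, -5.1, 0, 0], [4.2, -4.6, 0, 0], [4.8, -4.0, 0, 0], [5.3, -3.4, 0, 0], [5.7, -2.8, 0, 0]] [-61.1 -72.9]
[[5.9, -1.9, 0, 0], [6.2, -1.3, 0, 0], [6.3, -0.4, 0, 0], [6.2, 0.4, 0, 0], [6.2, 1.1, 0, 0], [6.0, 1.9, 0, 0], [5.7, 2.6, 0, 0], [5.3, 3.3, 0, 0], [4.9, 4.0, 0, 0], [4.3, 4.6, 0, 0]] [ -4.1 -58.6]
[[3.7, 5.0, 0, 0], [3.1, 5.5, 0, 0], [2.3, 5.8, 0, 0], [1.6, 6.1, 0, 0], [0.9, 6.2, 0, 0], [0.0, 6.3, 0, 0], [-0.7, 6.2, 0, 0], [-1.5, 6.1, 0, 0], [-2.3, 5.9, 0, 0], [-3.0, 5.5, 0, 0]] [0. 0.]
```

Call:
jog_arm --pt "-3.7 5.1 0 0" --pt "-4.2 4.6 0 0" --pt "-4.8 4.0 0 0" --pt "-5.3 3.4 0 0" --pt "-5.7 2.8 0 0" --pt "-5.9 1.9 0 0" --pt "-6.2 1.3 0 0" --pt "-6.3 0.4 0 0" --pt "-6.2 -0.4 0 0" --pt "-6.2 -1.1 0 0"

```text
clock: 4.57
tool_pos: [0.5204, 0.1989, 0.0808]
orientation: [-179.9, -0.1, -120.3]
force: [5.1, -8.5, 5.5]
opening: 0.0228
```

Run:
```python
from h import *
o=get_obs();print(o["tool_pos"],o["force"],o["moment"],o["opening"],o["orientation"])
for n in ("top","wrist"):
    s=snapshot(n);save(s,n+"3.png")
x,y,w,h=(250,80,190,200)
s=snapshot("side");cv2.imwrite(f"pics/side3z.png",cv2.resize(cv2.cvtColor(s["image"],cv2.COLOR_RGB2BGR)[y:y+h,x:x+w],None,fx=3,fy=3,interpolation=cv2.INTER_CUBIC))
o=get_obs();print(o["tool_pos"],o["force"])
```

```text
[0.52038659 0.19890103 0.08082982] [ 5.09654648 -8.49064296  5.50763994] [-3.25272439 -1.92965409  0.00556534] 0.022845285779534975 [-1.79938028e+02 -1.02583712e-01 -1.20313216e+02]
[0.5196466  0.19858845 0.08079005] [ 0.40668687 -6.72128278  6.46015125]
```

View pics/wrist3.png

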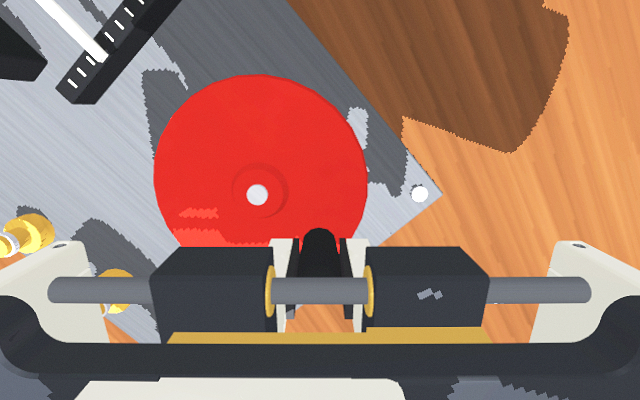

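View pics/side3z.png

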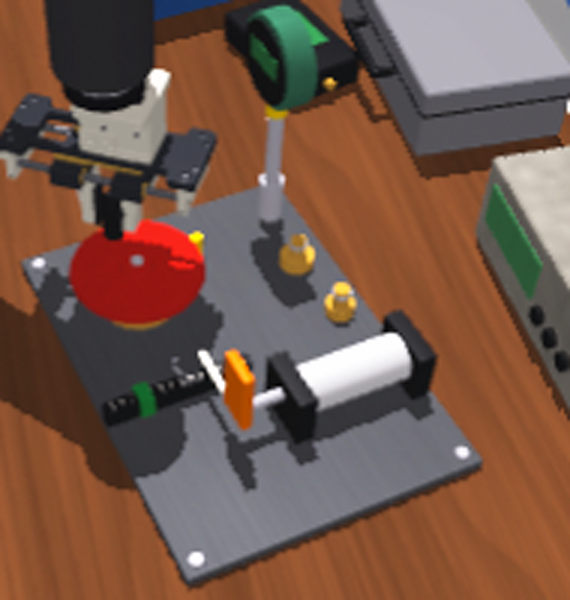

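The knob turns with the gripper, with a modest inward force of about 7 N. I'll continue with a 1 mm correction.

Call:
jog_arm --pt "-6.0 -2.9 0 0" --pt "-5.7 -2.6 0 0" --pt "-5.3 -3.3 0 0" --pt "-4.9 -4.0 0 0" --pt "-4.3 -4.6 0 0" --pt "-3.7 -5.0 0 0" --pt "-3.1 -5.5 0 0" --pt "-2.3 -5.8 0 0" --pt "-1.6 -6.1 0 0" --pt "-0.9 -6.2 0 0"

```text
clock: 5.55
tool_pos: [0.4839, 0.155, 0.0809]
orientation: [-179.9, 0.2, -120.3]
force: [5.8, 1.6, -1.2]
opening: 0.0228
```

Run:
```python
from h import *
o=get_obs();print(o["tool_pos"],o["force"],o["moment"],o["opening"])
s=snapshot("wrist");save(s,"wrist4.png")
o=get_obs();print(o["tool_pos"],o["force"])
```

```text
[0.48388894 0.15498034 0.08089655] [ 5.80880496  1.55894471 -1.15821138] [ 0.54690314 -2.38283242 -0.06431957] 0.022772115359474484
[0.48373869 0.1540877  0.08091652] [ 7.67691488 -2.82144055 -2.58205496]
```

View pics/wrist4.png

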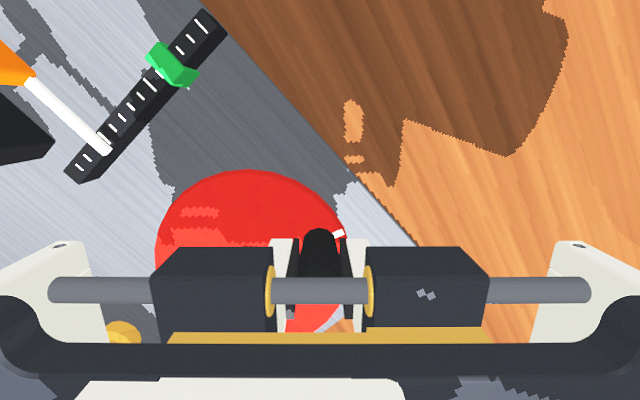

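Call:
jog_arm --pt "0.5 -6.3 0 0" --pt "1.2 -6.2 0 0" --pt "1.5 -6.1 0 0" --pt "2.3 -5.9 0 0" --pt "3.0 -5.5 0 0" --pt "3.7 -5.1 0 0" --pt "4.2 -4.6 0 0" --pt "4.8 -4.0 0 0" --pt "5.3 -3.4 0 0" --pt "5.7 -2.8 0 0"

```text
clock: 6.43
tool_pos: [0.515, 0.1039, 0.0808]
orientation: [180.0, 0.0, -120.3]
force: [-1.5, 3.2, 6.2]
opening: 0.0229
```

Run:
```python
from h import *
o=get_obs();print(o["tool_pos"],o["force"],o["moment"],o["opening"])
s=snapshot("wrist");save(s,"wrist5.png")
o=get_obs();print(o["tool_pos"],o["force"])
```

```text
[0.51503918 0.10390844 0.08078705] [-1.48898284  3.18598543  6.24472372] [1.25679105 0.38793252 0.00404036] 0.022888815937068527
[0.51602783 0.10368751 0.08082296] [ 1.19991568 -1.51669495  6.05324354]
```

View pics/wrist5.png

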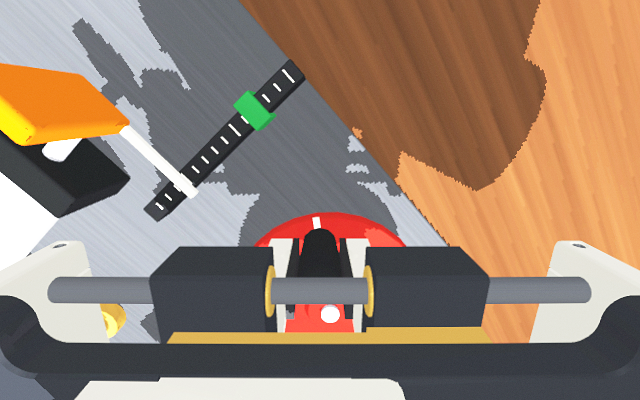

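Call:
jog_arm --pt "5.9 -1.9 0 0" --pt "6.2 -1.3 0 0" --pt "6.3 -0.4 0 0" --pt "6.2 0.4 0 0" --pt "6.2 1.1 0 0" --pt "6.0 1.9 0 0" --pt "5.7 2.6 0 0" --pt "5.3 3.3 0 0" --pt "4.9 4.0 0 0" --pt "4.3 4.6 0 0"

```text
clock: 7.32
tool_pos: [0.5717, 0.1177, 0.0808]
orientation: [180.0, -0.1, -120.4]
force: [-1.0, -0.4, 7.0]
opening: 0.023
```

Run:
```python
from h import *
o=get_obs();print(o["tool_pos"],o["force"],o["moment"],o["opening"])
s=snapshot("wrist");save(s,"wrist6.png")
o=get_obs();print(o["tool_pos"],o["force"])
from scipy.optimize import least_squares
p=np.array([(.5755,.1781),(.5196,.1986),(.4837,.1541),(.5160,.1037),o["tool_pos"][:2]])
r=least_squares(lambda v:np.hypot(*(p-v[:2]).T)-.05,[.535,.15]);print(r.x,r.fun*1000,np.degrees(np.arctan2(*(p-r.x).T[::-1])))
```

```text
[0.5717163  0.11768765 0.08080786] [-0.95095459 -0.38499786  6.96182208] [-0.36404072  0.5359951  -0.01485981] 0.023029600924427303
[0.57261198 0.1186683  0.08083865] [-0.90716137  0.66970746  7.65944289]
[0.53374386 0.15048947] [0.05913252 0.14650017 0.17393196 0.04097535 0.23263773] [  33.47398056  106.38263595  175.87341661 -110.76810637  -39.30704269]
```

View pics/wrist6.png

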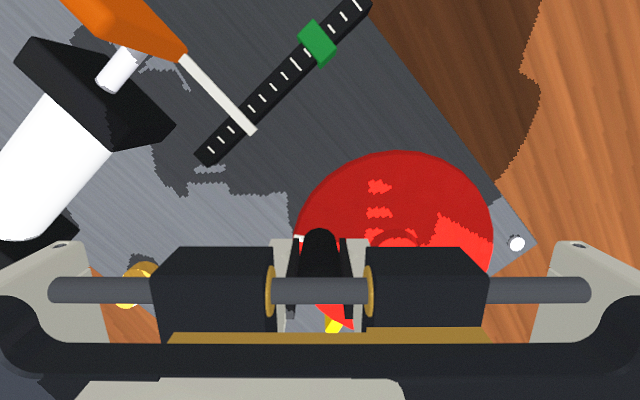

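Call:
jog_arm --pt "3.7 5.0 0 0" --pt "3.1 5.5 0 0" --pt "2.3 5.8 0 0" --pt "1.6 6.1 0 0" --pt "0.9 6.2 0 0" --pt "0.0 6.3 0 0" --pt "-0.7 6.2 0 0" --pt "-1.5 6.1 0 0" --pt "-2.8 5.9 0 0" --pt "-3.5 5.7 0 0"

```text
clock: 8.2
tool_pos: [0.5759, 0.1774, 0.0809]
orientation: [-179.9, 0.1, -120.3]
force: [3.8, -0.0, 4.9]
opening: 0.0227
```

Run:
```python
from h import *
o=get_obs();print(o["tool_pos"],o["force"],o["moment"],o["opening"])
s=snapshot("wrist");save(s,"wrist7.png")
s=snapshot("side")
x,y,w,h=(250,80,190,200)
cv2.imwrite(f"pics/side7z.png",cv2.resize(cv2.cvtColor(s["image"],cv2.COLOR_RGB2BGR)[y:y+h,x:x+w],None,fx=3,fy=3,interpolation=cv2.INTER_CUBIC))
o=get_obs();print(o["tool_pos"],o["force"])
p=o["tool_pos"][:2]-[.53374,.15049];print(np.degrees(np.arctan2(p[1],p[0])),np.hypot(*p))
```

```text
[0.5758523  0.17738817 0.08086809] [ 3.75399951e+00 -4.32113198e-03  4.85390822e+00] [-0.08934851 -1.41721403 -0.02573255] 0.022677111555240693
[0.57528865 0.17821048 0.08085829] [1.04683199 3.77752767 5.16040173]
33.710466661447946 0.04994712605334376
```

View pics/wrist7.png

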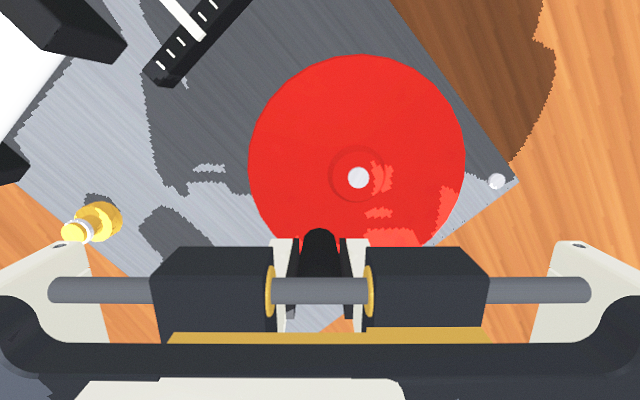

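View pics/side7z.png

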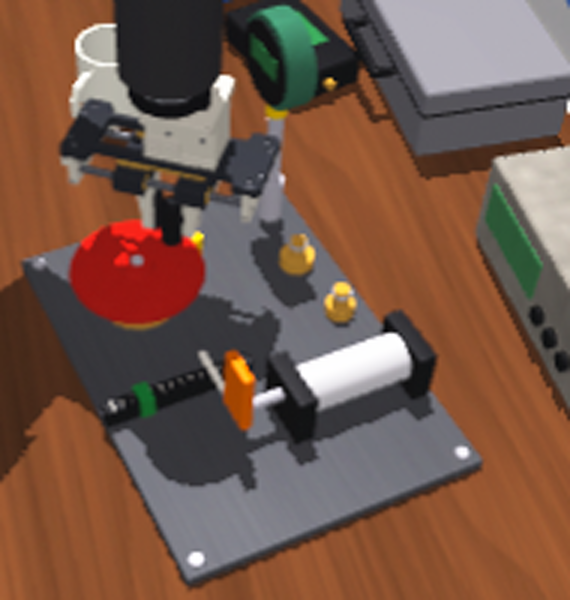

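The knob is back at its start pose, 360.2° by my circle fit. I'll release it, lift and check.

Call:
jog_arm --pt "0 0 0 0" --pt "0 0 0 0" --pt "0 0 0 0" --pt "0 0 0 0" --pt "0 0 0 0" --pt "0 0 0 0" --pt "0 0 10 0" --pt "0 0 15 0" --pt "0 0 20 0" --pt "0 0 25 0" --fingers 60

```text
clock: 9.13
tool_pos: [0.5744, 0.1767, 0.1508]
orientation: [179.9, -0.1, -120.4]
force: [-0.1, 0.0, 0.2]
opening: 0.06
```

Call:
jog_arm --pt "0 0 25 0" --pt "0 0 25 0" --pt "0 0 25 0" --pt "0 0 0 0" --pt "0 0 0 0" --pt "0 0 0 0" --pt "0 0 0 0" --pt "0 0 0 0" --pt "0 0 0 0" --pt "0 0 0 0"

```text
clock: 9.97
tool_pos: [0.575, 0.1771, 0.2249]
orientation: [180.0, -0.1, -120.3]
force: [0.9, 0.0, 0.3]
opening: 0.0601
```

Run:
```python
from h import *
import pickle
o0,s0=pickle.load(open("w1.pkl","rb"))
o=get_obs();print(o["tool_pos"],o["force"],o["orientation"])
s=snapshot("wrist");save(s,"wrist8.png")
A=[cv2.cvtColor(q["image"],cv2.COLOR_RGB2BGR)[60:240,260:420] for q in (s0,s)]
cv2.imwrite("pics/w8z.png",cv2.resize(np.hstack(A),None,fx=2.4,fy=2.4,interpolation=cv2.INTER_CUBIC))
s=snapshot("top");x,y,w,h=(200,100,190,150)
cv2.imwrite(f"pics/top8z.png",cv2.resize(cv2.cvtColor(s["image"],cv2.COLOR_RGB2BGR)[y:y+h,x:x+w],None,fx=4,fy=4,interpolation=cv2.INTER_CUBIC))
```

```text
[0.57500102 0.17705494 0.22492076] [0.89183022 0.0186416  0.26664033] [ 1.79970290e+02 -6.23459959e-02 -1.20338878e+02]
```

View pics/w8z.png

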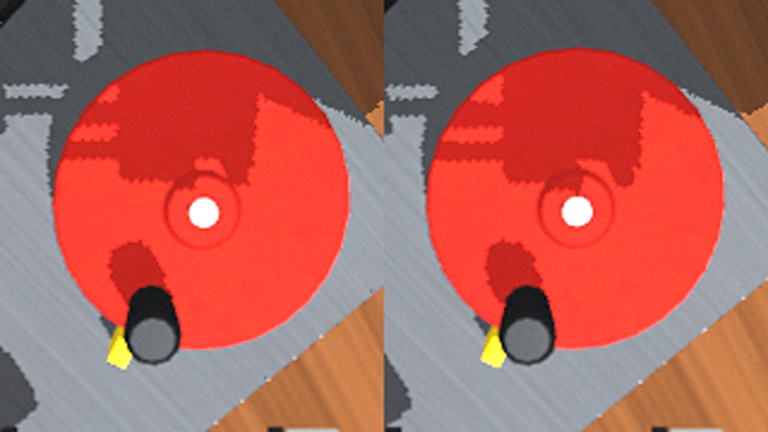

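View pics/top8z.png

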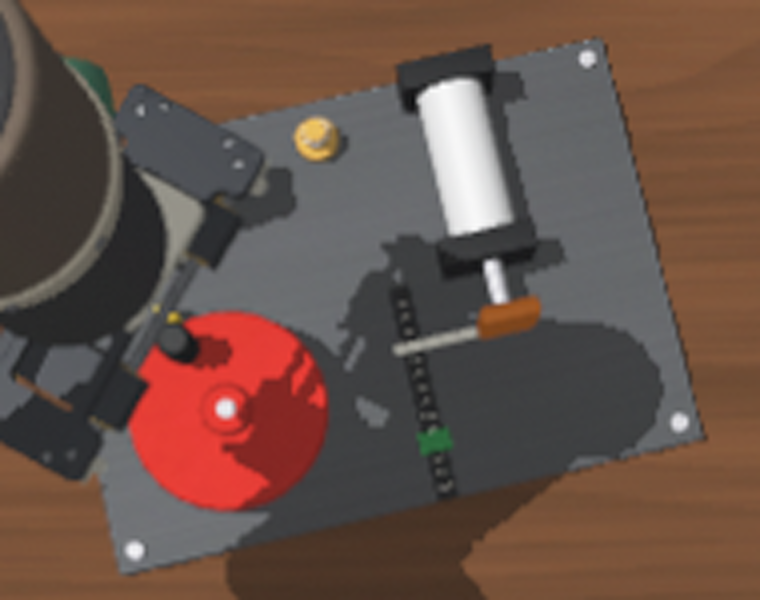

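In the wrist view at the same height, before and after match: the knob-to-hub offset is the same within 1 px, and the knob is beside the yellow mark. Next is the paddle.

Call:
jog_arm --pt "1.6 -21.6 0 4.2" --pt "1.6 -21.6 0 4.2" --pt "1.6 -21.6 0 4.2" --pt "1.6 -21.6 0 4.2" --pt "1.6 -21.6 0 4.2" --pt "1.6 -21.6 0 4.2" --pt "1.6 -21.6 0 4.2" --pt "1.6 -21.6 0 4.2" --pt "1.6 -21.6 0 4.2" --pt "1.6 -21.6 0 4.2" --fingers 44

```text
clock: 10.9
tool_pos: [0.5912, -0.0399, 0.2255]
orientation: [180.0, -0.0, -78.1]
force: [1.4, 0.1, 0.5]
opening: 0.0441
```

Call:
jog_arm --pt "0 0 -20 0" --pt "0 0 -20 0" --pt "0 0 -20 0" --pt "0 0 -10 0" --pt "0 0 0 0" --pt "0 0 0 0" --pt "0 0 0 0" --pt "0 0 0 0" --pt "0 0 0 0" --pt "0 0 0 0"

```text
clock: 11.73
tool_pos: [0.5916, -0.0387, 0.1564]
orientation: [-179.9, -0.0, -78.3]
force: [0.5, -0.1, 0.4]
opening: 0.0441
```

Run:
```python
from h import *
import pickle
o=get_obs();print(o["tool_pos"],o["force"],o["orientation"],o["opening"])
s=snapshot("wrist");save(s,"wrist9.png");pickle.dump((o,s),open("w9.pkl","wb"))
print(proj(s,(.591,-.0388,.115),o),proj(s,(o["tool_pos"][0],o["tool_pos"][1],.115),o))
s=snapshot("side");x,y,w,h=(250,80,190,200)
cv2.imwrite(f"pics/side9z.png",cv2.resize(cv2.cvtColor(s["image"],cv2.COLOR_RGB2BGR)[y:y+h,x:x+w],None,fx=3,fy=3,interpolation=cv2.INTER_CUBIC))
```

```text
[ 0.59160154 -0.03867202  0.15641552] [ 0.47423771 -0.09428104  0.39190995] [-1.79920865e+02 -1.09991929e-03 -7.83282403e+01] 0.04406996485592774
[[317.55588137 225.08174349]] [[316.70190567 225.08758648]]
```

View pics/wrist9.png

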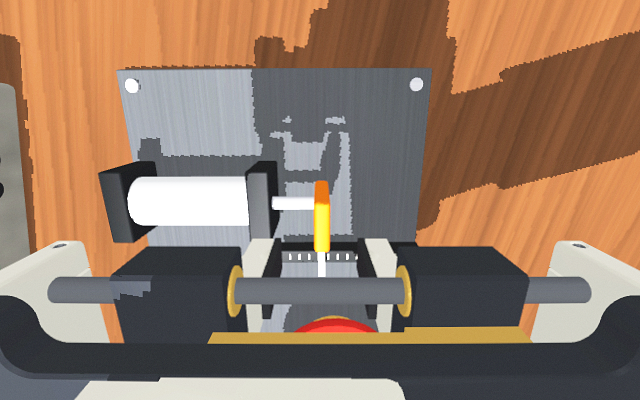

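View pics/side9z.png

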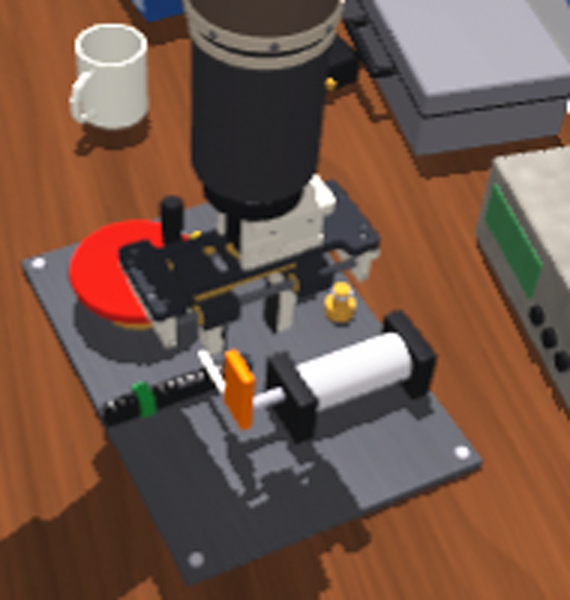

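Call:
jog_arm --pt "-2.4 -0.5 -10 0" --pt "0 0 -12 0" --pt "0 0 -12 0" --pt "0 0 -12 0" --pt "0 0 -12 0" --pt "0 0 -10 0" --pt "0 0 -8 0" --pt "0 0 0 0" --pt "0 0 0 0" --pt "0 0 0 0" --fingers 42

```text
clock: 12.67
tool_pos: [0.5892, -0.0393, 0.08]
orientation: [-180.0, -0.0, -78.3]
force: [-0.3, 0.1, 0.3]
opening: 0.042
```

Run:
```python
from h import *
o=get_obs();print(o["tool_pos"],o["force"],o["orientation"],o["opening"])
s=snapshot("wrist");save(s,"wrist10.png")
s=snapshot("side");x,y,w,h=(250,80,190,200)
cv2.imwrite(f"pics/side10z.png",cv2.resize(cv2.cvtColor(s["image"],cv2.COLOR_RGB2BGR)[y:y+h,x:x+w],None,fx=3,fy=3,interpolation=cv2.INTER_CUBIC))
```

```text
[ 0.58921534 -0.03927634  0.08001596] [-0.28446007  0.10459361  0.27286656] [-1.79958796e+02 -7.58959843e-03 -7.83302550e+01] 0.042042803432398274
```

View pics/wrist10.png

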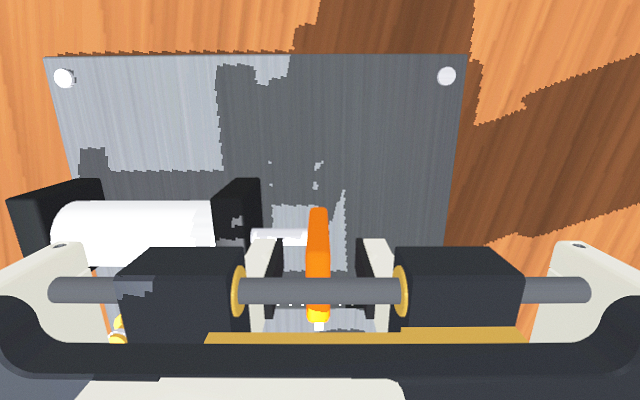

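View pics/side10z.png

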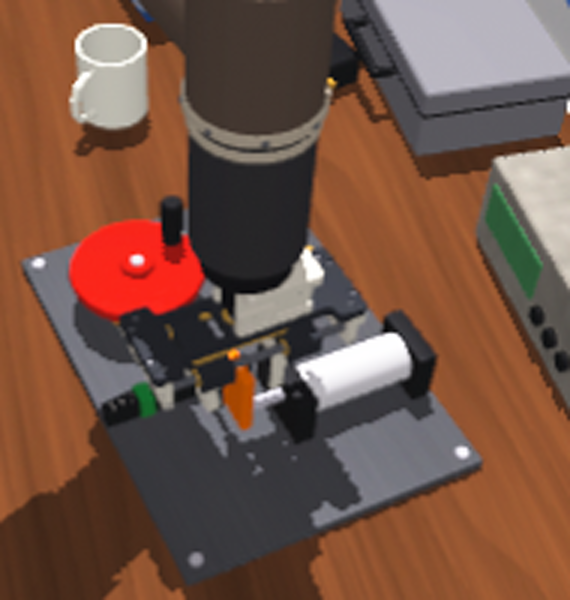

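Call:
jog_arm --pt "0 0 0 0" --pt "0 0 0 0" --pt "0 0 0 0" --pt "0 0 0 0" --pt "0 0 0 0" --pt "0 0 0 0" --pt "0 0 0 0" --pt "0 0 0 0" --pt "0 0 0 0" --pt "0 0 0 0" --fingers 0

```text
clock: 13.6
tool_pos: [0.5893, -0.0392, 0.0797]
orientation: [-179.9, -0.0, -78.3]
force: [3.1, -0.0, -2.1]
opening: 0.0119
```

Run:
```python
from h import *
import pickle
o=get_obs();print(o["tool_pos"],o["force"],o["orientation"],o["opening"])
s=snapshot("side");x,y,w,h=(310,170,110,90)
pickle.dump(s,open("sd11.pkl","wb"))
cv2.imwrite(f"pics/side11z.png",cv2.resize(cv2.cvtColor(s["image"],cv2.COLOR_RGB2BGR)[y:y+h,x:x+w],None,fx=6,fy=6,interpolation=cv2.INTER_CUBIC))
s=snapshot("top");x,y,w,h=(200,100,190,150)
cv2.imwrite(f"pics/top11z.png",cv2.resize(cv2.cvtColor(s["image"],cv2.COLOR_RGB2BGR)[y:y+h,x:x+w],None,fx=4,fy=4,interpolation=cv2.INTER_CUBIC))
```

```text
[ 0.58934051 -0.03920546  0.07969209] [ 3.13302591 -0.03091526 -2.1095664 ] [-1.79948932e+02 -5.68326249e-03 -7.83268996e+01] 0.011879132854173005
```

View pics/side11z.png

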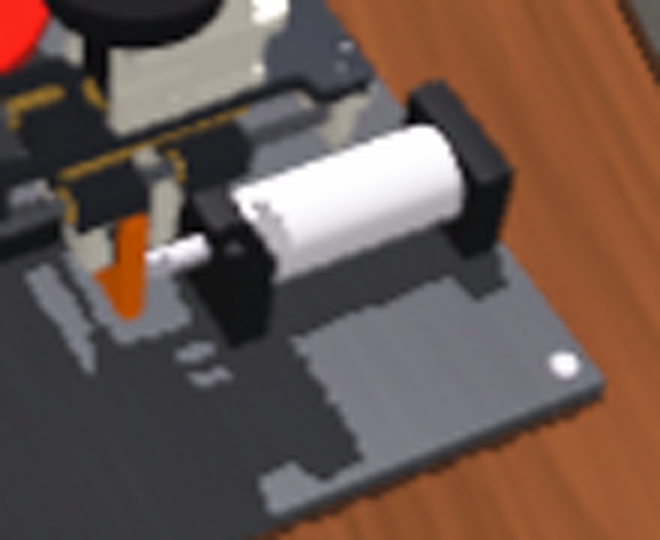

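View pics/top11z.png

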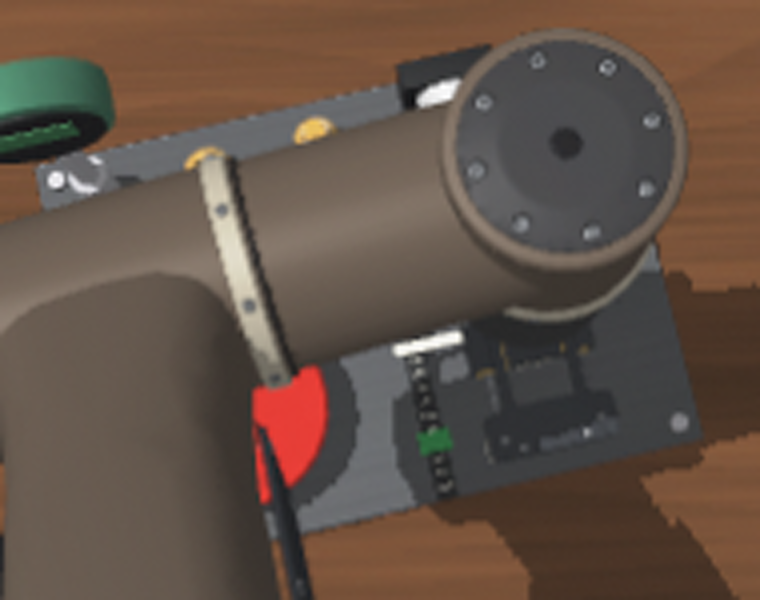

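Gripped (opening 11.9 mm), and the top view still sees the pointer and clip. I'll pull 60 mm first, then measure.

Call:
jog_arm --pt "-6.5 -1.4 0 0" --pt "-6.5 -1.4 0 0" --pt "-6.5 -1.4 0 0" --pt "-6.5 -1.4 0 0" --pt "-6.5 -1.4 0 0" --pt "-6.5 -1.4 0 0" --pt "-6.5 -1.4 0 0" --pt "-6.5 -1.3 0 0" --pt "-6.5 -1.3 0 0" --pt "0 0 0 0" --fingers 0

```text
clock: 14.53
tool_pos: [0.531, -0.0514, 0.0797]
orientation: [-179.8, 0.0, -78.3]
force: [9.2, -0.4, -8.5]
opening: 0.012
```

Call:
jog_arm --pt "0 0 0 0" --pt "0 0 0 0" --pt "0 0 0 0" --pt "0 0 0 0" --pt "0 0 0 0" --pt "0 0 0 0" --pt "0 0 0 0" --pt "0 0 0 0" --pt "0 0 0 0" --pt "0 0 0 0"

```text
clock: 15.37
tool_pos: [0.532, -0.0512, 0.0797]
orientation: [-179.8, -0.0, -78.3]
force: [9.4, 0.6, -6.3]
opening: 0.0118
```

Run:
```python
from h import *
import pickle
o=get_obs();print(o["tool_pos"],o["force"],o["orientation"],o["opening"])
D={n:snapshot(n) for n in("top","side","wrist")};pickle.dump((o,D),open("s12.pkl","wb"))
save(D["wrist"],"wrist12.png")
for n,(x,y,w,h) in dict(top=(270,165,90,70),side=(270,180,90,60)).items():
    cv2.imwrite(f"pics/{n}12z.png",cv2.resize(cv2.cvtColor(D[n]["image"],cv2.COLOR_RGB2BGR)[y:y+h,x:x+w],None,fx=8,fy=8,interpolation=cv2.INTER_CUBIC))
```

```text
[ 0.53195581 -0.05122851  0.07969541] [ 9.3617352   0.60101185 -6.3466752 ] [-1.79828372e+02 -4.99820058e-05 -7.83172002e+01] 0.011844319784792435
```

View pics/top12z.png

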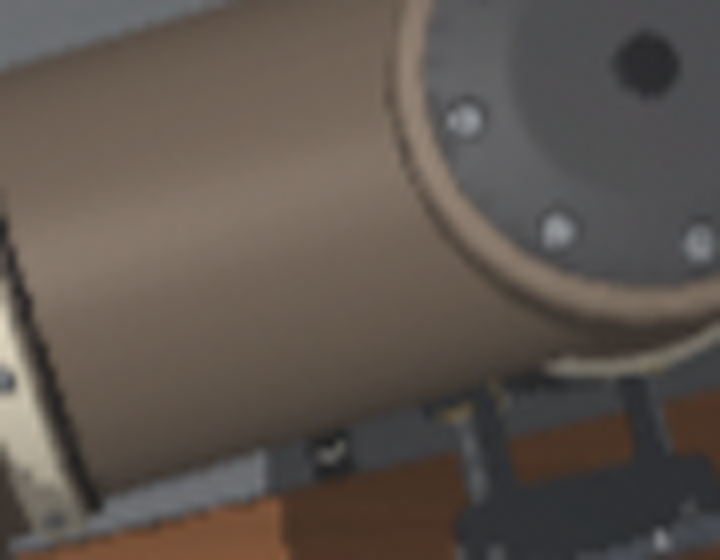

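View pics/side12z.png

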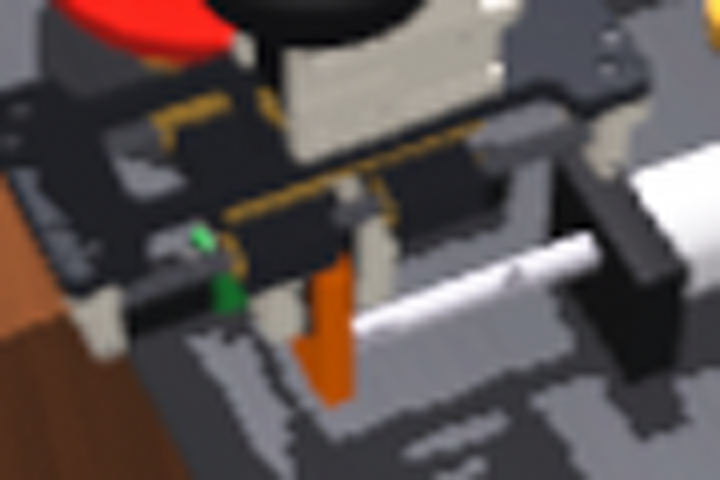

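View pics/wrist12.png

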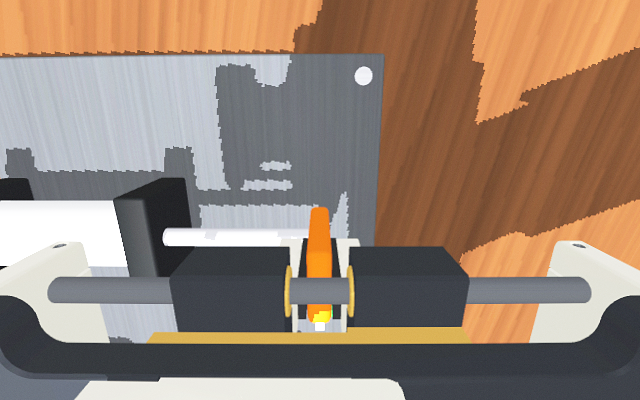

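The arm now hides the pointer in the top view. I'll refine the needed pull from the earlier unobstructed wrist frames, which show both pointer and clip.

Run:
```python
import cv2,numpy as np
a=cv2.imread("pics/wrist5.png")[60:220,110:300];b=cv2.imread("pics/wrist6.png")[0:160,170:360]
cv2.imwrite("pics/z56.png",cv2.resize(np.hstack([a,b]),None,fx=2.1,fy=2.1*1,interpolation=cv2.INTER_CUBIC))
cv2.imwrite("pics/z5.png",cv2.resize(a,None,fx=4,fy=3.5,interpolation=cv2.INTER_CUBIC) if 0 else cv2.resize(a,None,fx=3.5,fy=3.5,interpolation=cv2.INTER_CUBIC))
cv2.imwrite("pics/z6.png",cv2.resize(b,None,fx=3.5,fy=3.5,interpolation=cv2.INTER_CUBIC))
t=cv2.imread("pics/top0.png")[165:225,290:340];cv2.imwrite("pics/zt.png",cv2.resize(t,None,fx=9,fy=9,interpolation=cv2.INTER_CUBIC))
```

```text
(no output)
```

View pics/z5.png

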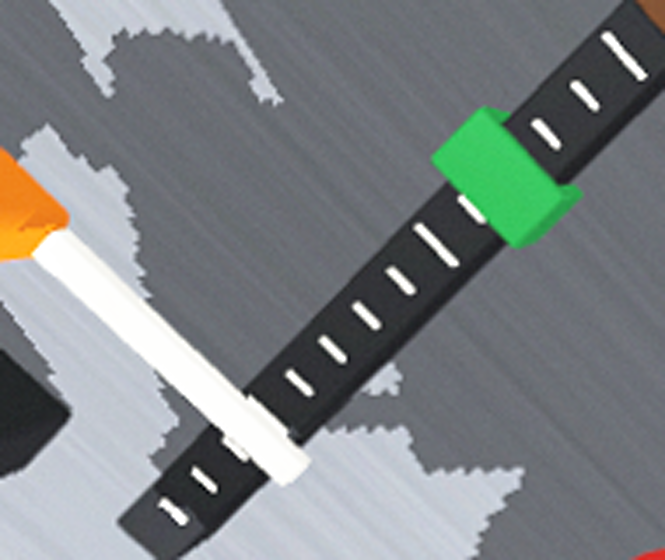

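View pics/z6.png

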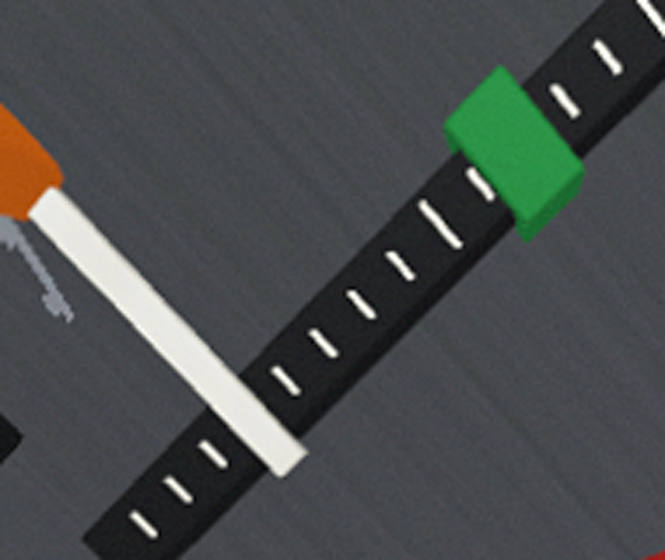

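View pics/zt.png

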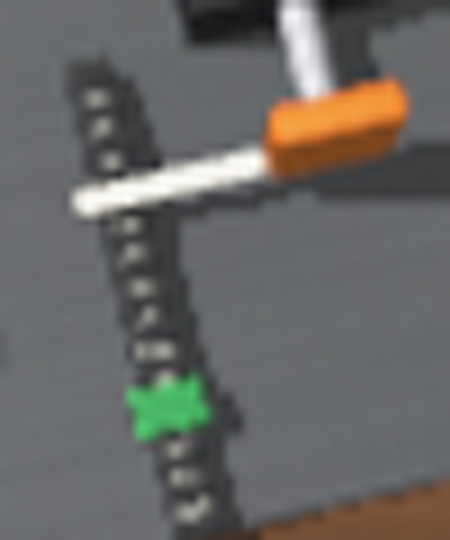

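Run:
```python
from h import *
import pickle
_,s=pickle.load(open("w9.pkl","rb"))
u=np.array([np.cos(np.radians(11.8)),np.sin(np.radians(11.8))])
def run(s,o,f,ptr,clip):
    P=[pix(s,f(*p),.050,o)[:2] for p in ptr];c=pix(s,f(*clip),.039,o)[:2]
    print("pump-yaw from pointer",np.degrees(np.arctan2(*(P[0]-P[1])[::-1]))+90, "ptr x",[round(float(p@u)*1000,1) for p in P],"clip",round(float(c@u)*1000,1),"pull",round(float((np.mean(P,0)-c)@u)*1000,1))
f=lambda X,Y:(lambda a,b:((a+.5)/3.5-.5+X,(b+.5)/3.5-.5+Y))
run(s,dict(tool_pos=[.51504,.10391,.08079],orientation=[180,0,-120.3]),f(110,60),[(55,250),(295,470)],(502,177))
run(s,dict(tool_pos=[.57172,.11769,.08081],orientation=[180,-.1,-120.4]),f(170,0),[(47,200),(290,462)],(516,146))
o,D=pickle.load(open("s0.pkl","rb"))
g=lambda a,b:((a+.5)/9-.5+290,(b+.5)/9-.5+165)
run(D["top"],o,g,[(268,163),(82,203)],(169,408))
z3=lambda a,b:((a+.5)/3-.5+250,(b+.5)/3-.5+80)
run(D["side"],o,z3,[(222,378),(204,353)],(146,393))
q=get_obs();print(((np.array([.58934,-.0392])-q["tool_pos"][:2])@u)*1000,q["force"],q["clock"])
```

```text
pump-yaw from pointer 12.552284631885612 ptr x [568.4, 567.7] clip 502.4 pull 65.7
pump-yaw from pointer 10.976078078758079 ptr x [567.4, 568.2] clip 503.1 pull 64.7
pump-yaw from pointer 10.83600395510146 ptr x [569.0, 569.9] clip 504.4 pull 65.0
pump-yaw from pointer 15.660958748114524 ptr x [574.5, 572.2] clip 506.4 pull 66.9
58.61384476841024 [ 9.92015945  0.8496006  -7.65275574] 15.5167
```

Four views give a needed pull of 65 mm (64.7–66.9). I'm at 58.6 mm, so I'll pull the remaining 6.6 mm.

Call:
jog_arm --pt "-2.2 -0.4 0 0" --pt "-2.2 -0.5 0 0" --pt "-2.1 -0.4 0 0" --pt "0 0 0 0" --pt "0 0 0 0" --pt "0 0 0 0" --pt "0 0 0 0" --pt "0 0 0 0" --pt "0 0 0 0" --pt "0 0 0 0" --fingers 0

```text
clock: 16.35
tool_pos: [0.5256, -0.0526, 0.0797]
orientation: [-179.8, -0.0, -78.3]
force: [10.2, -0.6, -7.5]
opening: 0.0121
```

Run:
```python
from h import *
import pickle
u=np.array([np.cos(np.radians(11.8)),np.sin(np.radians(11.8))])
q=get_obs();print(((np.array([.58934,-.0392])-q["tool_pos"][:2])@u)*1000,q["tool_pos"],q["force"],q["opening"],q["clock"])
s=snapshot("side");save(s,"side13.png")
cv2.imwrite("pics/side13z.png",cv2.resize(cv2.cvtColor(s["image"],cv2.COLOR_RGB2BGR)[100:280,230:430],None,fx=4,fy=4,interpolation=cv2.INTER_CUBIC)[:600])
# where pointer tip & clip would appear
o0=np.array([.6155,.0573]);v=np.array([-u[1],u[0]])
for n,px,py,z in[("tip",-109.7,-13,.049),("mid",-109.7,-40,.049),("clip",-109.7,-25,.039),("paddle",-109.7,-90,.115)]:
    w=o0+(px*u+py*v)/1000;p=proj(s,(w[0],w[1],z))[0];print(n,w,p,(p-[230,100])*4)
s=snapshot("wrist");save(s,"wrist13.png")
```

```text
65.10197575245454 [ 0.52562437 -0.0525637   0.07971324] [10.15149227 -0.59884144 -7.49125042] 0.012105859641187636 16.35
tip [0.5107767  0.02214151] [296.05175558 205.84673389] [264.20702232 423.38693557]
mid [ 0.51629809 -0.00428791] [299.91407498 212.78417938] [279.65629994 451.13671751]
clip [0.51323065 0.0103951 ] [297.83989123 211.15022238] [271.35956494 444.60088953]
paddle [ 0.52652289 -0.05323128] [307.20466318 210.82273531] [308.81865273 443.29094125]
```

View pics/side13z.png

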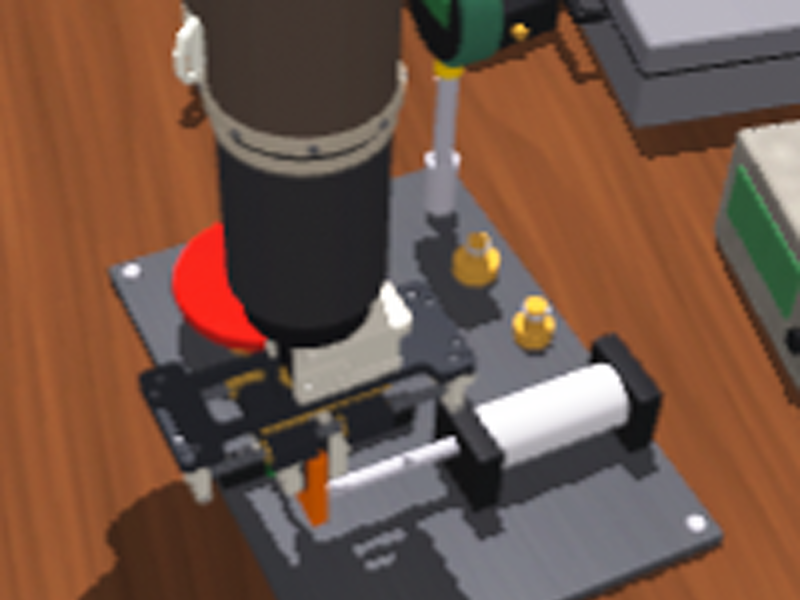

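View pics/side13.png

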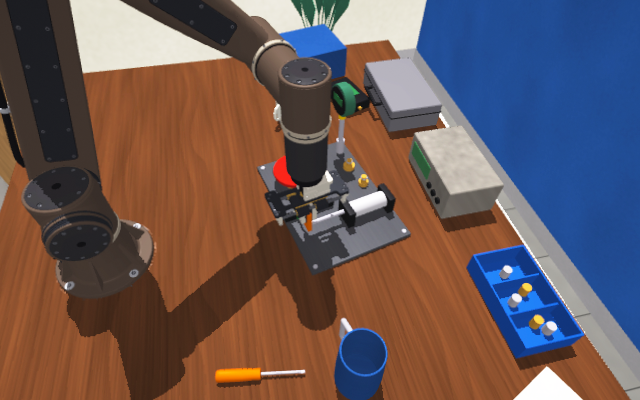

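View pics/wrist13.png

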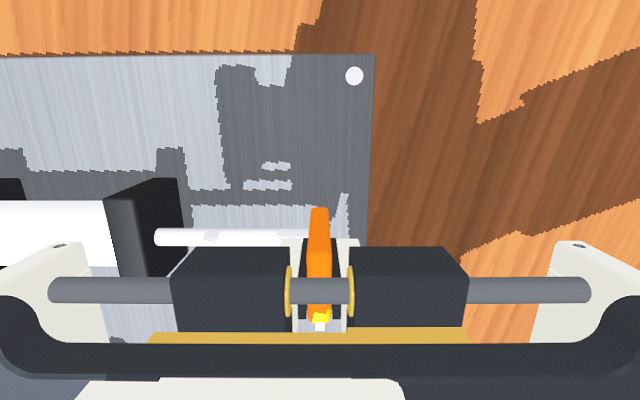

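The paddle stays at column 318 between the jaws in the wrist view, so it hasn't slipped. The pull is 65.1 mm, and the 10.2 N force fits the spring law (3.3 + 110 × 0.065 = 10.5 N). I'm handing the job in.

Run:
```python
from h import *
q=get_obs();print(q["tool_pos"],q["force"],q["opening"],q["clock"])
print(close_job())
```

```text
[ 0.52565237 -0.05256841  0.07972695] [ 9.45109876  0.08848749 -7.89965295] 0.011497436534608534 16.45
the job is handed in; nothing more can be done
None
```

I opened the bleed valve one full turn, then pulled the plunger out to the clip. I handed the job in at 16.5 s with the gripper still holding the handle.

- **Valve:** I gripped the black knob and carried it once round anticlockwise. A circle fit to the tool positions gives about 360.2°. After I let go, the wrist picture matched the one from before to within a pixel, with the knob back beside the yellow mark. Side forces in the readings, taken about every 72°, stayed under about 10 N.
- **Plunger:** By the tool's movement the pull is 65.1 mm. The pull needed, measured from the top view and two wrist views, is 64.7–65.7 mm. The jaws read 11.5–12.1 mm on the 12 mm paddle. The spring force of 9.5–10.2 N fits the expected 10.5 N, and the paddle has not slipped in the jaws.

**Checks that fell short:**
- The side view gave 66.9 mm for the pull, which is still well inside the 7 mm tolerance.
- At the end the arm hid the pointer, the clip and the knob. "Over the clip" therefore rests on the measured travel and force, not on a last picture. I last saw the knob after release, just before the paddle grasp.
- The tool read a steady 7–8 N downward while holding the handle. I put this down to the spring pulling below the grip, but did not check it.

I saw no sign that the fittings, mug, jug or screwdriver were touched, but I did not measure their positions again.

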